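Raise the keyed work-support stand

ROBOT

A 6-joint arm with a two-finger parallel gripper is mounted at the origin on the work surface. World frame = base frame: x ahead of the robot, y to its left, z up, the work surface at z = 0. Lengths are in m, angles in degrees, forces in N, time in s.
With the tool pointing down it reaches from about 0.375 to 0.9 m from the base axis. Payload 3.1 kg.
Tool frame: the origin (TCP) lies at the very end of the fingers, on their centre line; the grasp point (between the pads) lies 19 mm behind it; z points along the fingers, y is the line along which they close (so a half turn about z gives the same grasp; the last joint's range is limited). The gripper opens to 87 mm and grips with 3 to 60 N. Pads are 19 mm wide; open, the fingers measure 117 mm over their backs; the gripper's body (75 mm by 190 mm) begins 51 mm behind the grasp point.
Start: joints at [-84.024, 30.224, 82.088, -0, 67.689, -10.227], TCP at [0.174, -0.6, 0.223] pointing down, gripper open.
Joint ranges: [-176.69, 176.69], [-43.24, 126.21], [12.49, 139.97], [-82, 262], [0, 151.66], [-163.58, 163.58]. Speed limits (degrees/s): [159.86, 159.86, 180, 180, 180, 180].

INTERFACE

Orientations are given as a 3x3 rotation matrix whose columns are the frame's x, y, z axes.
In Python, from rig import * gives the robot as it stands.
- The arm moves only by the tool jog_arm, never from a script. Its arguments are lists of equal length, an entry for each row: "delta_pos": the shift along the world's x, y, z in cm, a list of three; "turn": the turn about the world's z in degrees; "grip": the closure, from 0 (fully open) to 1 (shut). In form: {"delta_pos": [[x, y, z], ...], "turn": [turn, ...], "grip": [grip, ...]}. A call has 1 to 12 rows; each row is the pose to reach, as a shift and turn from the pose commanded when the call began; what a row does not reach only later rows make up. A row lasts 1/8 s, in which the tool goes at most 62.5 mm and 10.7 degrees, less where a joint would pass 70% of its speed; a pose out of reach is approached as far as the arm can. A call with a gripper value outside its range is refused whole. The fingers move at their own pace and stop on an object; the grip force is fixed at half the most. Time passes only in rows, so rows that repeat a pose let the fingers close. It gives the time, the measured TCP pose, the force, the opening and the grip force at its end, in the units of the state.
- read_state(): the state, without advancing time (a new reading comes with each control period).
- capture(name): name is "side" or "top"; returns a dict with "color" (420x560x3 uint8, blue, green, red), "fovy" (degrees; the focal length in pixels is half the picture's height over the tangent of half this angle, whatever the lens; pixels are square), "cx", "cy" (the principal point, pixels), "camera_from_world" (4x4, takes a point from world to camera coordinates). Camera axes: x right, y up, looking along -z (the intrinsics and any distortion apply to the point x, -y, -z); pixel columns grow to the right and rows downward; lengths in m; the calibration is good to about 2 mm. A picture is of the moment at which its call begins. There is no depth.
- hand_in(): hands the job in; it is judged then, once.
The state is a dict: "time_s": time; "joint_positions": joint angles; "qvel": joint speeds; "tau": joint torques, N m; "position": TCP position; "tcp_rot": TCP orientation; "force": force on the tool from outside, world axes, zero at the start; "moment": the same for the moment, N m; "opening": opening from 0.0 (shut) to 1.0 (fully open); "grasp_force": force on a finger pad.
Only numpy, scipy, OpenCV 4.12 (cv2) and the standard library are available. Lean on these libraries where they do the work, as an engineer would, in place of code of your own. Each camera call takes 0.05 s, during which the arm holds its last target. There are 200 camera calls.

TASK

Raise the work-support stand: lift its saddle head off onto the bench and swing its fold-out leg outwards until it clicks fully home in its end detent, and only then stack every riser block lying on the bench on the pedestal, each with its lugs fully down in the notches below (wide lug in wide notch). Finish by setting the saddle head on top of the stack, keyed home in the same way, and leave the glue jar, the tape measure and the mug alone.

Things in the scene. Friction and masses are not known exactly. Their poses are not given: they have to be found in the camera images.
- stand: fixed stand: dark steel foot plate 140 x 170 x 10 mm (centred 35 mm to the stand's +y) with a wooden pedestal 80 (x) by 56 (y) mm, top 50 mm above the bench, with a wide notch (18 x 50 mm, at x = +24) and a narrow one (18 x 32 mm, at x = -24), both 12 mm deep. Origin: under the pedestal's centre at bench level, z up. The head sits keyed on it at the start
- stand_seat (a point): point on the pedestal's axis 40 mm above the bench: where the origin of the first part seated on the pedestal comes to lie (the k-th part stacked lies 40 mm x (k-1) higher); axes as the stand's
- leg (a joint): fold-out leg, aluminium bar 15 to 25 mm above the bench on an upright pin: 0 rad = folded, along the stand's +x beside its +y flank; grows as it swings out (anticlockwise from above) to the stop at 1.57, along the stand's +y. Light friction, stays where left; a spring ball resists by a few N at the knob from 1.27 to 1.42, then holds it at the stop: seated above 1.5. Starts 0 to 0.35
- leg_knob (a point): middle of the upright black round knob on the leg's free end, to push or pinch: 18 mm diameter, 25 to 67 mm above the bench, this point at 50 mm; 120 mm from the hinge pin
- leg_hinge (a point): on the leg's upright hinge axis, 50 mm above the bench; at x = -40, y = +62 mm in the stand's frame (the boss there is 32 mm tall)
- riser1: loose plywood riser: 80 (x) by 56 (y) mm, 40 mm body (z = 10 to 50) over its lugs; under it two steel lugs 10 mm tall, 14 long in x: wide (46 mm in y) at x = +24, narrow (28 mm) at x = -24. Origin: centre, at the lugs' feet (z = 0 on the bench), z up. In its top notches 12 mm deep, 4 mm larger each way, over the lugs (wide at +x). Adds 40 mm seated. May lie end for end; 2 to 4 present. 0.18 kg
- riser2: another riser block, exactly like riser1 (80 x 56 x 50 mm); see there; may be absent
- riser3: another riser block, exactly like riser1 (80 x 56 x 50 mm); see there; may be absent
- riser4: another riser block, exactly like riser1 (80 x 56 x 50 mm); see there; may be absent
- head: wooden saddle head: 80 (x) by 56 (y) mm, 57 tall: 25 mm body (z = 10 to 35) over its lugs and two upright cheeks 9 mm thick, 22 tall along the long sides, a 38 mm trough between; grip across the 56 mm; under it two steel lugs 10 mm tall, 14 long in x: wide (46 mm in y) at x = +24, narrow (28 mm) at x = -24. Origin: centre, at the lugs' feet (z = 0 on the bench), z up. Starts on the pedestal. 0.18 kg
- glue: bystander: white glue jar, 60 mm diameter, 100 mm tall, origin under its centre
- tape: bystander: tape measure, about 70 x 40 x 65 mm tall, origin under its centre
- mug: bystander: white mug, 76 mm diameter, 90 mm tall, handle to its +y, origin under its centre
Not all that is in view belongs to the job. Of the things that look like the stand, the larger one is meant.

How it is judged (in metres and radians):
On the way, in this order (a step that is already met when the one before it is completed fails the run):
1. the head is off the stand, standing on the bench, and the leg is seated in its end detent (value of joint leg above 1.5 rad and horizontal distance between head and stand_seat above 0.09 m and height (world z) of head below 0.02 m), for 0.2 s.
2. every riser is stacked on the pedestal, lugs fully down in the notches (horizontal distance between each of riser1, riser2, riser3, riser4 and stand_seat below 0.015 m and angle between each of riser1, riser2, riser3, riser4's own z axis and vertical below 0.06 rad and angle between the x axis of each of riser1, riser2, riser3, riser4 and the x axis of stand, either way round below 0.25 rad and (z of riser1 in the frame of stand_seat between -0.003 and 0.003 m or z of riser1 in the frame of stand_seat between 0.037 and 0.043 m or z of riser1 in the frame of stand_seat between 0.077 and 0.083 m or z of riser1 in the frame of stand_seat between 0.117 and 0.123 m) and (z of riser2 in the frame of stand_seat between -0.003 and 0.003 m or z of riser2 in the frame of stand_seat between 0.037 and 0.043 m or z of riser2 in the frame of stand_seat between 0.077 and 0.083 m or z of riser2 in the frame of stand_seat between 0.117 and 0.123 m) and (z of riser3 in the frame of stand_seat between -0.003 and 0.003 m or z of riser3 in the frame of stand_seat between 0.037 and 0.043 m or z of riser3 in the frame of stand_seat between 0.077 and 0.083 m or z of riser3 in the frame of stand_seat between 0.117 and 0.123 m) and (z of riser4 in the frame of stand_seat between -0.003 and 0.003 m or z of riser4 in the frame of stand_seat between 0.037 and 0.043 m or z of riser4 in the frame of stand_seat between 0.077 and 0.083 m or z of riser4 in the frame of stand_seat between 0.117 and 0.123 m)), for 0.3 s.
At the end, for the whole second after the job is handed in: Leg past 1.5 rad; all risers and, above them, the head within 15 mm of the pedestal's axis, 0.25 rad of its direction and 0.06 rad of upright, each fully down (whole 40 mm steps above stand_seat within 3 mm; a lug out of its notch stands 10 mm high); all at rest (under 20 mm/s) (all of step 2 and value of joint leg above 1.5 rad and horizontal distance between head and stand_seat below 0.015 m and angle between head's own z axis and vertical below 0.06 rad and angle between the x axis of head and the x axis of stand, either way round below 0.25 rad and (z of head in the frame of stand_seat between 0.077 and 0.083 m or z of head in the frame of stand_seat between 0.117 and 0.123 m or z of head in the frame of stand_seat between 0.157 and 0.163 m) and z of head in the frame of riser1 above 0.03 m and z of head in the frame of riser2 above 0.03 m and z of head in the frame of riser3 above 0.03 m and z of head in the frame of riser4 above 0.03 m and linear speed of each of riser1, riser2, riser3, riser4, head below 0.02 m/s); the robot touches nothing.
It fails at once if a riser put on the stand before the leg is seated in its detent (value of joint leg below 1.4 rad and ((horizontal distance between riser1 and stand_seat below 0.03 m and z of riser1 in the frame of stand_seat below 0.15 m) or (horizontal distance between riser2 and stand_seat below 0.03 m and z of riser2 in the frame of stand_seat below 0.15 m) or (horizontal distance between riser3 and stand_seat below 0.03 m and z of riser3 in the frame of stand_seat below 0.15 m) or (horizontal distance between riser4 and stand_seat below 0.03 m and z of riser4 in the frame of stand_seat below 0.15 m))).
It fails at once if the glue jar moved or tipped over (distance of glue from where it was at the start of the episode above 0.03 m or angle between glue's own z axis and vertical above 0.4 rad).
It fails at once if the tape measure moved or tipped over (distance of tape from where it was at the start of the episode above 0.03 m or angle between tape's own z axis and vertical above 0.4 rad).
It fails at once if the mug moved or tipped over (distance of mug from where it was at the start of the episode above 0.03 m or angle between mug's own z axis and vertical above 0.4 rad).
Of riser1, riser2, riser3, riser4 only 2 to 4 are there at a start; the rules pass over those that are not, and their reading is None.
At some moment in a run one of riser1, riser2, riser3, riser4, head may be knocked a few centimetres aside while the robot is not near it.
It also fails if it takes over 210 s, if anything falls off the work surface, if the arm or the gripper's body presses on something with over 40 N, if the wrist force passes 120 N, or if a joint passes its speed limit or range.

## Working session

There is one attempt and no reset: what is moved stays moved. The work goes in short steps, Python scripts to look and compute and a tool call to move; the robot and the scene stay as the last step left them, time stands still between calls to the robot, and variables do not carry over. Pictures are saved under pics/ and viewed, at most 14 in all, crops included, and the job is handed in when it is done.

Besides the shell and the picture viewer there is one more tool, called after ">>>" as name(argument=value, ...), one argument or row to a line, values as JSON. jog_arm: Moves the arm, as the interface text tells. Its arguments: {"type":"object","properties":{"delta_pos":{"type":"array"},"turn":{"type":"array"},"grip":{"type":"array"}},"required":["delta_pos","turn","grip"]}

```bash
ls; mkdir -p pics
python3 - <<'E'
from rig import *
import cv2
for n in("top","side"):
    c=capture(n); cv2.imwrite(f"pics/{n}0.png",c["color"]); print(n,{k:v for k,v in c.items() if k!="color"})
s=read_state(); print(s)
E
```

```text
pics
top {'fovy': 57.16682073621324, 'cx': 277.5400097899134, 'cy': 209.97488291220492, 'camera_from_world': array([[-6.93551272e-02, -9.97591566e-01, -9.66297879e-04,
         4.81337900e-02],
       [ 9.77431338e-01, -6.81472236e-02,  1.99959833e-01,
        -6.28368953e-01],
       [-1.99544093e-01,  1.29237498e-02,  9.79803619e-01,
        -7.95333467e-01],
       [ 0.00000000e+00,  0.00000000e+00,  0.00000000e+00,
         1.00000000e+00]])}
side {'fovy': 45.18544823029584, 'cx': 273.33168255622024, 'cy': 207.790607154197, 'camera_from_world': array([[-0.71023917, -0.70392919,  0.00663526,  0.42572492],
       [ 0.49835452, -0.49611992,  0.71099071, -0.33924741],
       [-0.49719523,  0.50828016,  0.70317009, -0.97177675],
       [ 0.        ,  0.        ,  0.        ,  1.        ]])}
{'time_s': 0.1, 'joint_positions': array([-8.40238704e+01,  3.02728775e+01,  8.21483503e+01, -7.43590643e-04,
        6.76877270e+01, -1.02257250e+01]), 'qvel': array([-0.01169402, -0.14381748, -0.21098618, -0.07488618, -0.02175801,
       -0.0231976 ]), 'tau': array([ 4.99452017e-04, -4.40985453e+01, -1.77150625e+01,  6.35368167e-02,
        5.33306866e-02, -4.54240933e-05]), 'position': array([ 0.17436198, -0.59951577,  0.2216815 ]), 'tcp_rot': array([[ 9.60283311e-01,  2.79026735e-01, -2.09926436e-04],
       [ 2.79026624e-01, -9.60281506e-01,  1.89003326e-03],
       [ 3.25781337e-04, -1.87354246e-03, -9.99998192e-01]]), 'force': array([-0.35650242, -0.20757679,  0.05619758]), 'moment': array([ 0.00222602, -0.00449561, -0.00223965]), 'grasp_force': 0.0, 'opening': 0.9960712456781723}
```

View pics/top0.png

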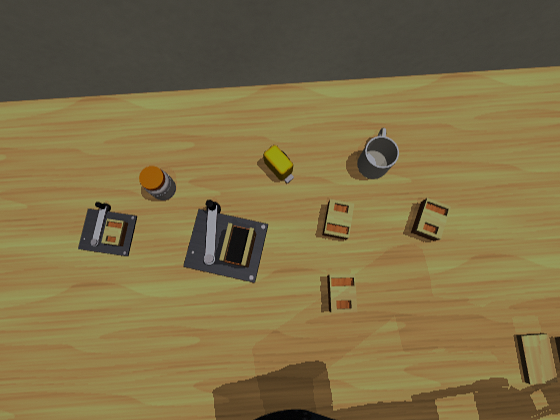

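View pics/side0.png

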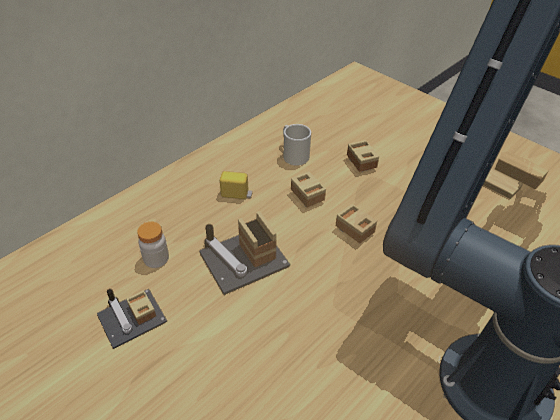

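The top view shows the stand with its leg and head around (228,245), and a smaller decoy at (107,232). Three risers lie at (340,219), (431,219) and (342,293). Jar (155,182), tape (279,162), mug (377,157). There is an unclear wooden thing at (537,358). Next: zoom.

```bash
cat > h.py <<'E'
import numpy as np, cv2
from rig import *
def ray(c,u,v):
    f=210/np.tan(np.radians(c["fovy"]/2)); M=c["camera_from_world"]; R=M[:3,:3]; t=M[:3,3]
    d=R.T@np.array([(u-c["cx"])/f,-(v-c["cy"])/f,-1]); return -R.T@t,d
def onz(c,u,v,z):
    o,d=ray(c,u,v); return (o+d*(z-o[2])/d[2])
def proj(c,p):
    f=210/np.tan(np.radians(c["fovy"]/2)); M=c["camera_from_world"]; q=M[:3,:3]@np.array(p)+M[:3,3]
    return np.array([c["cx"]+f*q[0]/-q[2], c["cy"]-f*q[1]/-q[2]])
E
python3 - <<'E'
from h import *
a=cv2.imread("pics/top0.png"); a=np.clip(a.astype(float)*1.5,0,255).astype('uint8')
x=cv2.resize(a[180:320,175:455],None,fx=2.85,fy=2.85,interpolation=cv2.INTER_CUBIC)
cv2.imwrite("pics/c1.png",x)
b=cv2.imread("pics/side0.png")
y1=cv2.resize(a[320:420,460:560],(400,400)); y2=cv2.resize(b[120:220,460:560],(400,400))
cv2.imwrite("pics/c2.png",np.hstack([y1,y2]))
c=capture("top")
for n,u,v,z in[("plank",537,358,0.03),("riserA",340,219,.05),("B",431,219,.05),("C",342,293,.05),("head",238,246,.097),("knob",212,205,.067),("glue",152,177,.1),("tape",279,160,.065),("mug",380,150,.09)]: print(n,onz(c,u,v,z).round(3))
E
```

```text
plank [ 0.275 -0.529  0.03 ]
riserA [ 0.602 -0.135  0.05 ]
B [ 0.588 -0.339  0.05 ]
C [ 0.44  -0.122  0.05 ]
head [0.552 0.093 0.097]
knob [0.651 0.149 0.067]
glue [0.715 0.272 0.1  ]
tape [ 0.746 -0.007  0.065]
mug [ 0.745 -0.232  0.09 ]
```

View pics/c1.png

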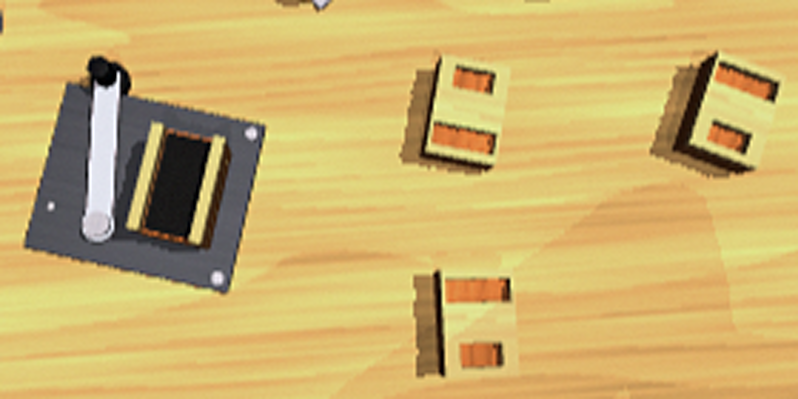

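View pics/c2.png

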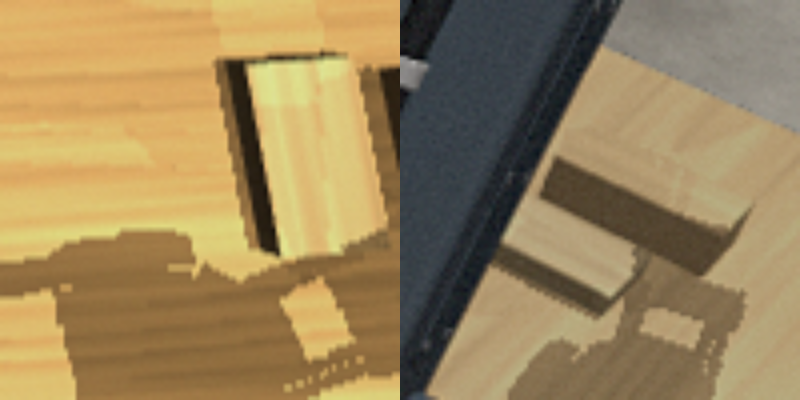

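Three notched risers: A at crop (467,110), B (730,112), C (478,322). The two planks at lower right have no notches, so they are not risers. Next: measure everything by rays.

Run:
```python
from h import *
c=capture("top"); s=capture("side")
P=lambda u,v,z: onz(c,u/2.85+175-0.3,v/2.85+180-0.3,z)
k=[P(67,83,.01),P(266,125,.01),P(228,293,.01),P(25,245,.01)]
print("plate",np.round(k,4).tolist(),[round(np.linalg.norm(k[i]-k[(i+1)%4]),4) for i in range(4)])
yv=(k[0]-k[1]+k[3]-k[2])[:2]; yv/=np.linalg.norm(yv); xv=(k[0]-k[3]+k[1]-k[2])[:2]; xv/=np.linalg.norm(xv)
print("yaw x",np.degrees(np.arctan2(xv[1],xv[0])),"from y",np.degrees(np.arctan2(-yv[0],yv[1])))
ctr=np.mean(k,0)[:2]; print("origin",ctr-.035*yv,"hinge pred",ctr-.035*yv-.04*xv+.062*yv, "hinge",P(97,224,.032))
# cheeks tops ends at z .097
q=[P(155,123,.097),P(219,138,.097),P(203,246,.097),P(134,228,.097)]
print("head",np.round(q,4).tolist(),np.mean(q,0))
for n,a,b in[("A",(464,138),(474,79)),("B",(747,82),(729,137)),("C",(478,290),(482,355))]:
    w=P(*a,.05)[:2]; m=P(*b,.05)[:2]; d=w-m
    print(n,"ctr",(w+m)/2,"sep",np.linalg.norm(d),"yaw(+x)",np.degrees(np.arctan2(d[1],d[0])))
print("knob",P(101,69,.067), "side hinge/knob check", proj(s,[*P(101,69,.067)]),proj(s,P(97,224,.032)))
```

```text
plate [[0.657, 0.1912, 0.01], [0.6101, 0.0282, 0.01], [0.4762, 0.0674, 0.01], [0.5256, 0.2288, 0.01]] [np.float64(0.1695), np.float64(0.1395), np.float64(0.1688), np.float64(0.1366)]
yaw x -16.14139966024281 from y -16.534346532869513
origin [0.55724446 0.09535427] hinge pred [0.5364659  0.16591088] hinge [0.53648639 0.16640265 0.032     ]
head [[0.6027, 0.1095, 0.097], [0.588, 0.0625, 0.097], [0.5094, 0.0786, 0.097], [0.5259, 0.1283, 0.097]] [0.55649695 0.0947081  0.097     ]
A ctr [ 0.60550009 -0.13339206] sep 0.048360765724433256 yaw(+x) 164.7819762568361
B ctr [ 0.58989608 -0.34546086] sep 0.047640210659801376 yaw(+x) -25.92156687309909
C ctr [ 0.44020491 -0.12494748] sep 0.048373850713629866 yaw(+x) -2.320755818891064
knob [0.65366385 0.15316803 0.067     ] side hinge/knob check [210.49245474 225.81207808] [241.11276958 266.53098724]
```

>>> jog_arm(
  delta_pos=[
    [38.3, 69.5, 0],
    [38.3, 69.5, 0],
    [38.3, 69.5, 0],
    [38.3, 69.5, 0],
    [38.3, 69.5, 0],
    [38.3, 69.5, 0],
    [38.3, 69.5, 0],
    [38.3, 69.5, 0],
    [38.3, 69.5, 0],
    [38.3, 69.5, 0],
    [38.3, 69.5, 0],
    [38.3, 69.5, 0],
  ],
  turn=[-32.6, -32.6, -32.6, -32.6, -32.6, -32.6, -32.6, -32.6, -32.6, -32.6, -32.6, -32.6],
  grip=[0, 0, 0, 0, 0, 0, 0, 0, 0, 0, 0, 0],
)

```text
time_s: 1.75
position: [0.5373, 0.0587, 0.2227]
tcp_rot: [[0.959, -0.282, 0.001], [-0.282, -0.959, -0.0], [0.001, 0.0, -1.0]]
force: [0.4, -1.0, 0.6]
opening: 1.005
grasp_force: 0.0
```

>>> jog_arm(
  delta_pos=[
    [2, 3.6, 0],
    [2, 3.6, 0],
    [2, 3.6, -8],
    [2, 3.6, -8],
    [2, 3.6, -8],
    [2, 3.6, -8],
  ],
  turn=[0, 0, 0, 0, 0, 0],
  grip=[0, 0, 0, 0, 0, 0],
)

```text
time_s: 2.5
position: [0.5571, 0.092, 0.1435]
tcp_rot: [[0.959, -0.283, 0.002], [-0.283, -0.959, -0.0], [0.002, -0.0, -1.0]]
force: [-0.9, 0.6, -1.2]
opening: 1.007
grasp_force: 0.0
```

Run:
```python
from h import *
s=capture("side"); t=capture("top"); cv2.imwrite("pics/m.png",np.vstack([np.hstack([s["color"]]),t["color"]])[:, :])
a=cv2.resize(np.hstack([s["color"],t["color"]]),(800,300)); cv2.imwrite("pics/both1.png",a)
st=read_state(); print(st["position"],proj(s,st["position"]))
```

```text
[0.55741256 0.09223638 0.144021  ] [257.67772701 210.00093402]
```

View pics/both1.png

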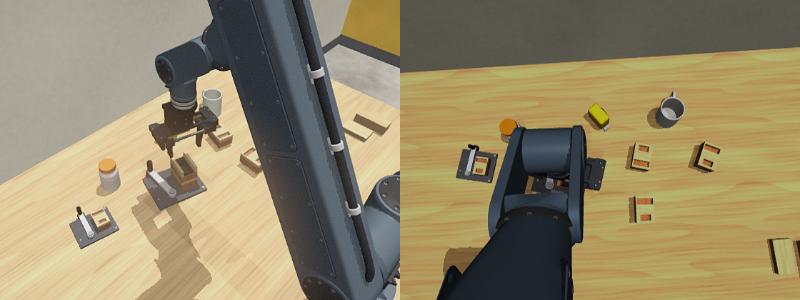

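No fourth riser is in view; the gripper stands above the head. Next: descend and grip.

>>> jog_arm(
  delta_pos=[
    [0, 0.3, -5],
    [0, 0.3, -9.4],
    [0, 0.3, -9.4],
    [0, 0.3, -9.4],
    [0, 0.3, -9.4],
    [0, 0.3, -9.4],
    [0, 0.3, -9.4],
    [0, 0.3, -9.4],
  ],
  turn=[0, 0, 0, 0, 0, 0, 0, 0],
  grip=[0, 0, 0, 0, 1, 1, 1, 1],
)

```text
time_s: 3.6
position: [0.5572, 0.0971, 0.0491]
tcp_rot: [[0.959, -0.284, 0.002], [-0.284, -0.959, 0.003], [0.001, -0.003, -1.0]]
force: [-0.3, 4.7, 3.6]
opening: 0.644
grasp_force: 30.0
```

>>> jog_arm(
  delta_pos=[
    [0, 0, 2],
    [0, 0, 7],
    [0, 0, 7],
    [-10.7, -36.7, 7],
    [-10.7, -36.7, 7],
    [-10.7, -36.7, 7],
    [-10.7, -36.7, 7],
    [-10.7, -36.7, 7],
    [-10.7, -36.7, 7],
    [-10.7, -36.7, 7],
    [-10.7, -36.7, 2],
    [-10.7, -36.7, -2.5],
  ],
  turn=[0, 0, 0, 0, 0, 0, 0, 0, 0, 0, 0, 0],
  grip=[1, 1, 1, 1, 1, 1, 1, 1, 1, 1, 1, 1],
)

```text
time_s: 5.1
position: [0.4489, -0.2704, 0.022]
tcp_rot: [[0.959, -0.283, -0.001], [-0.283, -0.959, 0.001], [-0.001, -0.001, -1.0]]
force: [-0.3, 0.7, -2.4]
opening: 0.64
grasp_force: 30.0
```

>>> jog_arm(
  delta_pos=[
    [0, 0, -0.5],
    [0, 0, -1],
    [0, 0, -1.3],
    [0, 0, -1.3],
    [0, 0, -1.3],
  ],
  turn=[0, 0, 0, 0, 0],
  grip=[1, 1, 1, 1, 1],
)

```text
time_s: 5.72
position: [0.4499, -0.2716, 0.0115]
tcp_rot: [[0.959, -0.282, 0.001], [-0.282, -0.959, -0.001], [0.002, 0.001, -1.0]]
force: [-0.3, 0.3, -2.4]
opening: 0.639
grasp_force: 30.0
```

>>> jog_arm(
  delta_pos=[
    [0, 0, -0.2],
    [0, 0, -0.3],
    [0, 0, -0.3],
    [0, 0, -0.3],
    [0, 0, -0.3],
    [0, 0, -0.3],
    [0, 0, 5],
    [0, 0, 10],
    [0, 0, 10],
  ],
  turn=[0, 0, 0, 0, 0, 0, 0, 0, 0],
  grip=[1, 1, 1, 0, 0, 0, 0, 0, 0],
)

```text
time_s: 6.85
position: [0.4516, -0.2732, 0.1138]
tcp_rot: [[0.959, -0.282, 0.006], [-0.282, -0.959, -0.006], [0.007, 0.004, -1.0]]
force: [0.1, 0.0, 0.1]
opening: 0.997
grasp_force: 0.0
```

>>> jog_arm(
  delta_pos=[
    [20.2, 42.6, 3],
    [20.2, 42.6, 3],
    [20.2, 42.6, 3],
    [20.2, 42.6, 3],
    [20.2, 42.6, 3],
    [20.2, 42.6, 3],
    [20.2, 42.6, 3],
    [20.2, 42.6, 3],
    [20.2, 42.6, 3],
    [20.2, 42.6, 3],
    [20.2, 42.6, 3],
  ],
  turn=[10, 10, 10, 10, 10, 10, 10, 10, 10, 10, 10],
  grip=[0.5, 0.5, 0.5, 0.5, 0.5, 0.5, 0.5, 0.5, 0.5, 0.5, 0.5],
)

```text
time_s: 8.22
position: [0.6505, 0.1533, 0.1397]
tcp_rot: [[0.994, -0.113, -0.002], [-0.113, -0.994, -0.0], [-0.002, 0.001, -1.0]]
force: [-0.1, -0.3, 0.0]
opening: 0.5
grasp_force: 0.0
```

>>> jog_arm(
  delta_pos=[
    [0.3, 0, -5],
    [0.3, 0, -9.8],
    [0.3, 0, -9.8],
    [0.3, 0, -9.8],
    [0.3, 0, -9.8],
    [0.3, 0, -9.8],
  ],
  turn=[0, 0, 0, 0, 0, 0],
  grip=[0.5, 0.5, 0.5, 0.7, 0.7, 0.7],
)

```text
time_s: 8.98
position: [0.6557, 0.1548, 0.0447]
tcp_rot: [[0.994, -0.111, 0.004], [-0.111, -0.994, 0.0], [0.004, -0.001, -1.0]]
force: [0.7, 0.0, 0.3]
opening: 0.318
grasp_force: 0.0
```

>>> jog_arm(
  delta_pos=[
    [0.05, 1.2, 0],
    [0.02, 2.3, 0],
    [-0.1, 3.4, 0],
    [-0.34, 4.4, 0],
    [-0.65, 5.4, 0],
    [-1.05, 6.3, 0],
    [-1.55, 7.25, 0],
    [-2.1, 8.1, 0],
    [-2.75, 8.95, 0],
    [-3.44, 9.7, 0],
    [-4.7, 10.8, 0],
    [-4.7, 10.8, 0],
  ],
  turn=[5, 11, 16, 21, 26, 31, 36, 41, 46, 51, 59, 59],
  grip=[0.7, 0.7, 0.7, 0.7, 0.7, 0.7, 0.7, 0.7, 0.7, 0.7, 0.7, 0.7],
)

```text
time_s: 10.48
position: [0.6068, 0.2636, 0.0435]
tcp_rot: [[0.607, 0.794, 0.0], [0.794, -0.607, 0.0], [0.0, 0.0, -1.0]]
force: [0.1, 0.5, -0.4]
opening: 0.301
grasp_force: 0.0
```

>>> jog_arm(
  delta_pos=[
    [-1.0, 0.7, 0],
    [-2.3, 1.35, 0],
    [-3.0, 1.6, 0],
    [-3.6, 1.8, 0],
    [-4.1, 1.9, 0],
    [-4.5, 2.0, 0],
    [-4.5, 2.0, 0],
    [-4.5, 2.0, 0],
  ],
  turn=[7, 14, 18, 21, 21, 21, 21, 21],
  grip=[0.7, 0.7, 0.7, 0.7, 0.7, 0.7, 0.7, 0.7],
)

```text
time_s: 11.48
position: [0.5658, 0.282, 0.0431]
tcp_rot: [[0.284, 0.959, 0.007], [0.959, -0.284, -0.0], [0.002, 0.006, -1.0]]
force: [5.0, -3.1, -1.3]
opening: 0.303
grasp_force: 2.8
```

>>> jog_arm(
  delta_pos=[
    [-0.6, 0.15, 0],
    [-0.9, 0.2, 0],
    [-0.9, 0.2, 0],
    [-0.9, 0.2, 0],
  ],
  turn=[0, 0, 0, 0],
  grip=[0.7, 0.7, 0.7, 0.7],
)

```text
time_s: 11.98
position: [0.5654, 0.2822, 0.0432]
tcp_rot: [[0.283, 0.959, 0.023], [0.959, -0.283, -0.001], [0.006, 0.022, -1.0]]
force: [20.8, -8.8, -12.1]
opening: 0.302
grasp_force: 10.8
```

>>> jog_arm(
  delta_pos=[
    [1.0, -0.3, 0],
    [1.0, -0.3, 2],
    [1.0, -0.3, 7],
    [1.0, -0.3, 12],
    [1.0, -0.3, 12],
  ],
  turn=[0, 0, 0, 0, 0],
  grip=[0.6, 0.5, 0.5, 0, 0],
)

```text
time_s: 12.6
position: [0.5655, 0.2833, 0.1688]
tcp_rot: [[0.282, 0.959, 0.01], [0.959, -0.282, 0.003], [0.006, 0.008, -1.0]]
force: [-0.1, 0.2, -0.4]
opening: 0.646
grasp_force: 0.0
```

>>> jog_arm(
  delta_pos=[
    [-6, -10, 0],
    [-13, -40.5, 0],
    [-13, -40.5, 0],
    [-13, -40.5, 0],
    [-13, -40.5, 0],
    [-13, -40.5, 0],
    [-13, -40.5, 0],
    [-13, -40.5, 0],
    [-13, -40.5, 0],
    [-13, -40.5, 0],
  ],
  turn=[-10, -75.8, -75.8, -75.8, -75.8, -75.8, -75.8, -75.8, -75.8, -75.8],
  grip=[0, 0, 0, 0, 0, 0, 0, 0, 0, 0],
)

```text
time_s: 13.85
position: [0.4331, -0.1215, 0.1625]
tcp_rot: [[0.999, -0.035, -0.001], [-0.035, -0.999, 0.001], [-0.001, -0.001, -1.0]]
force: [-0.2, -0.6, -0.1]
opening: 1.003
grasp_force: 0.0
```

Run:
```python
from h import *
t=capture("top"); cv2.imwrite("pics/t2.png",np.clip(t["color"]*1.4,0,255).astype('uint8')); 
st=read_state(); print(st["position"],st["joint_positions"])
```

```text
[ 0.4333005  -0.12156449  0.1624884 ] [-2.99595023e+01  2.25549371e+01  1.10086856e+02  1.63282682e-02
  4.74091337e+01  6.20460634e+01]
```

View pics/t2.png

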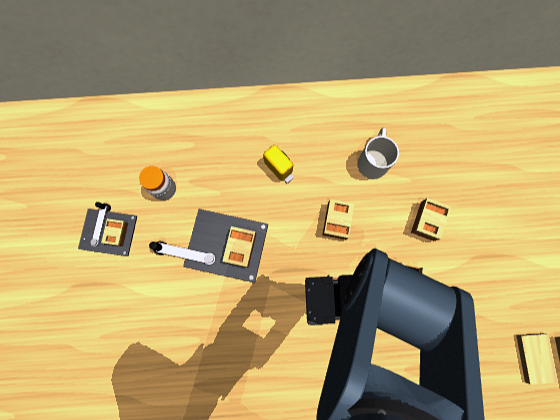

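The leg lies out along +y. The pedestal notches are now bare at (238,247), and risers A and B are unmoved. Next: measure the pedestal notches and grip C.

>>> jog_arm(
  delta_pos=[
    [0.7, -0.35, -5],
    [0.7, -0.35, -10],
    [0.7, -0.35, -14.6],
    [0.7, -0.35, -14.6],
    [0.7, -0.35, -14.6],
    [0.7, -0.35, -14.6],
    [0.7, -0.35, -14.6],
    [0.7, -0.35, -14.6],
    [0.7, -0.35, -14.6],
  ],
  turn=[0, 0, 0, 0, 0, 0, 0, 0, 0],
  grip=[0, 0, 0, 0, 0, 1, 1, 1, 1],
)

```text
time_s: 15.02
position: [0.4403, -0.1265, 0.0171]
tcp_rot: [[0.999, -0.039, 0.0], [-0.039, -0.999, 0.0], [0.0, -0.0, -1.0]]
force: [-0.3, 2.2, 7.5]
opening: 0.641
grasp_force: 30.0
```

Run:
```python
from h import *
t=capture("top")["color"]; a=np.clip(t*1.6,0,255).astype('uint8')
f=lambda y,x:cv2.resize(a[y:y+60,x:x+60],(400,400),interpolation=cv2.INTER_CUBIC)
cv2.imwrite("pics/c3.png",np.hstack([f(217,208),f(265,400) if 0 else f(190,310)]))
```

```text
(no output)
```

View pics/c3.png

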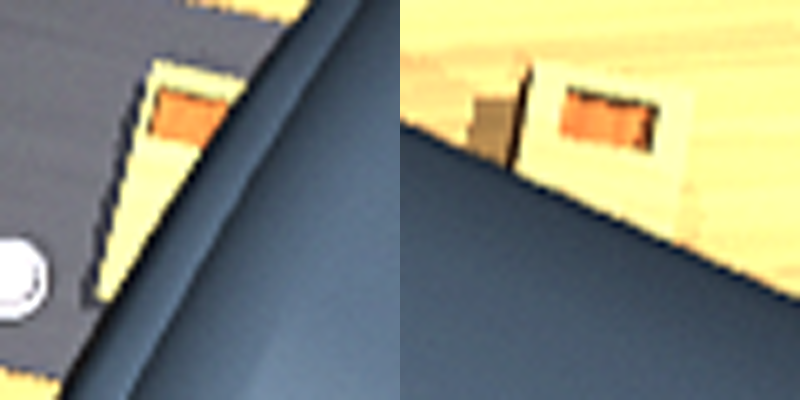

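Arm hides the pedestal here; use the earlier unobstructed picture.

Run:
```python
from h import *
a=cv2.imread("pics/t2.png")
f=lambda y,x:cv2.resize(a[y:y+60,x:x+60],(400,400),interpolation=cv2.INTER_CUBIC)
cv2.imwrite("pics/c4.png",np.hstack([f(217,208),f(190,310)]))
```

```text
(no output)
```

View pics/c4.png

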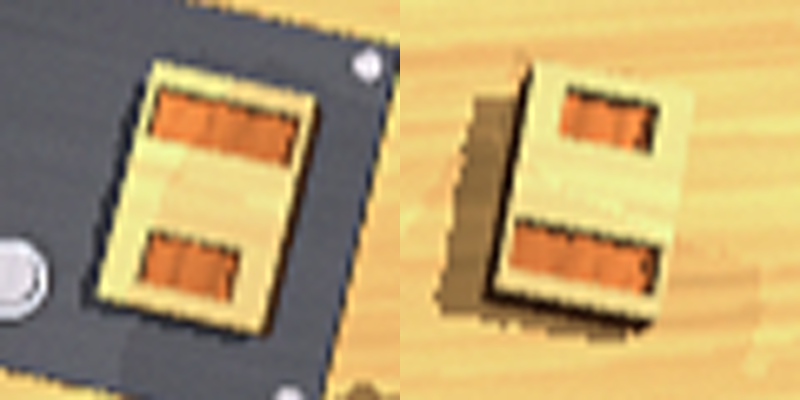

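Run:
```python
from h import *
c=capture("top")
def P(u,v,x0,y0): return onz(c,u*.15+x0-.42,v*.15+y0-.42,.05)[:2]
for n,w,m,k,x0,y0 in[("ped",(224.5,126),(191.5,265),[(155,62),(316,97),(267,335),(99,297)],208,217),("A",(187,257),(210,119),[(135,65),(293,90),(255,320),(97,290)],310,190)]:
    W=P(*w,x0,y0);M=P(*m,x0,y0);d=W-M
    print(n,(W+M)/2,np.linalg.norm(d),np.degrees(np.arctan2(d[1],d[0])),"corners",np.mean([P(*q,x0,y0) for q in k],0))
s=read_state(); print(s["position"],s["force"])
```

```text
ped [0.55777344 0.09572404] 0.04747792469583426 -16.218042408000027 corners [0.55723992 0.09532239]
A [ 0.60546302 -0.13359986] 0.0483311079109219 164.93250791117438 corners [ 0.6046594  -0.13233619]
[ 0.44026117 -0.12651042  0.01713483] [-0.44948231  1.78455417  6.57455574]
```

>>> jog_arm(
  delta_pos=[
    [0, 0, 5],
    [0, 0, 11],
    [11.7, 22.3, 11],
    [11.7, 22.3, 11],
    [11.7, 22.3, 11],
    [11.7, 22.3, 11],
    [11.7, 22.3, 11],
    [11.7, 22.3, 11],
    [11.7, 22.3, 7.5],
    [11.7, 22.3, 7.5],
    [11.7, 22.3, 7.5],
  ],
  turn=[0, 0, -14.1, -14.1, -14.1, -14.1, -14.1, -14.1, -14.1, -14.1, -14.1],
  grip=[1, 1, 1, 1, 1, 1, 1, 1, 1, 1, 1],
)

```text
time_s: 16.5
position: [0.5572, 0.0949, 0.0919]
tcp_rot: [[0.959, -0.282, -0.001], [-0.282, -0.959, -0.0], [-0.0, 0.0, -1.0]]
force: [0.7, -0.1, -1.5]
opening: 0.644
grasp_force: 30.0
```

>>> jog_arm(
  delta_pos=[
    [0, 0.1, -1],
    [0, 0.1, -2],
    [0, 0.1, -2.6],
    [0, 0.1, -3.1],
    [0, 0.1, -3.6],
    [0, 0.1, -3.6],
    [0, 0.1, -3.6],
  ],
  turn=[0, 0, 0, 0, 0, 0, 0],
  grip=[1, 1, 1, 1, 1, 1, 1],
)

```text
time_s: 17.38
position: [0.5574, 0.0973, 0.0571]
tcp_rot: [[0.96, -0.28, 0.0], [-0.28, -0.96, -0.0], [0.001, 0.0, -1.0]]
force: [-2.8, -0.7, 9.3]
opening: 0.636
grasp_force: 30.0
```

>>> jog_arm(
  delta_pos=[
    [0, 0, 0],
    [0, 0, 0],
    [0, 0, 0],
    [0, 0, 5],
    [0, 0, 10],
    [3.2, -44.2, 10],
    [3.2, -44.2, 10],
    [3.2, -44.2, 10],
    [3.2, -44.2, 10],
    [3.2, -44.2, 10],
    [3.2, -44.2, 10],
    [3.2, -44.2, 10],
  ],
  turn=[0, 0, 0, 0, 0, -9.7, -9.7, -9.7, -9.7, -9.7, -9.7, -9.7],
  grip=[0, 0, 0, 0, 0, 0, 0, 0, 0, 0, 0, 0],
)

```text
time_s: 18.88
position: [0.5888, -0.3412, 0.1551]
tcp_rot: [[0.899, -0.439, -0.0], [-0.439, -0.899, 0.0], [-0.0, -0.0, -1.0]]
force: [0.5, -0.1, 0.2]
opening: 1.001
grasp_force: 0.0
```

Run:
```python
from h import *
t=capture("top"); cv2.imwrite("pics/t3.png",np.clip(t["color"]*1.4,0,255).astype('uint8'))
```

```text
(no output)
```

View pics/t3.png

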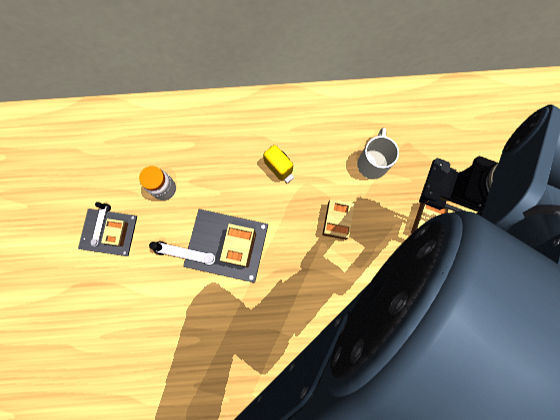

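Riser C sits on the pedestal at (238,244), A is unmoved, and B is partly hidden under the hand at (430,212). Next: grip B.

>>> jog_arm(
  delta_pos=[
    [0.1, -0.4, -5],
    [0.1, -0.4, -10],
    [0.1, -0.4, -13.9],
    [0.1, -0.4, -13.9],
    [0.1, -0.4, -13.9],
    [0.1, -0.4, -13.9],
    [0.1, -0.4, -13.9],
    [0.1, -0.4, -13.9],
    [0.1, -0.4, -13.9],
  ],
  turn=[0, 0, 0, 0, 0, 0, 0, 0, 0],
  grip=[0, 0, 0, 0, 0, 1, 1, 1, 1],
)

```text
time_s: 20.05
position: [0.59, -0.3436, 0.0172]
tcp_rot: [[0.899, -0.438, 0.0], [-0.438, -0.899, -0.001], [0.001, 0.001, -1.0]]
force: [-0.7, 1.1, 1.4]
opening: 0.638
grasp_force: 30.0
```

>>> jog_arm(
  delta_pos=[
    [0, 0, 5],
    [0, 0, 11],
    [-1, 4, 14],
    [-3.3, 44, 14],
    [-3.3, 44, 14],
    [-3.3, 44, 14],
    [-3.3, 44, 14],
    [-3.3, 44, 14],
    [-3.3, 44, 14],
    [-3.3, 44, 14],
    [-3.3, 44, 14],
    [-3.3, 44, 12],
  ],
  turn=[0, 0, 0, 9.7, 9.7, 9.7, 9.7, 9.7, 9.7, 9.7, 9.7, 9.7],
  grip=[1, 1, 1, 1, 1, 1, 1, 1, 1, 1, 1, 1],
)

```text
time_s: 21.55
position: [0.5585, 0.0964, 0.1375]
tcp_rot: [[0.96, -0.28, 0.004], [-0.28, -0.96, -0.001], [0.004, -0.0, -1.0]]
force: [-1.2, -0.3, -2.2]
opening: 0.645
grasp_force: 30.0
```

>>> jog_arm(
  delta_pos=[
    [0, 0, -1],
    [0, 0, -1.5],
    [0, 0, -1.5],
  ],
  turn=[0, 0, 0],
  grip=[1, 1, 1],
)

```text
time_s: 21.92
position: [0.557, 0.0962, 0.1213]
tcp_rot: [[0.96, -0.282, -0.001], [-0.282, -0.96, -0.0], [-0.001, 0.0, -1.0]]
force: [1.1, -0.0, -2.6]
opening: 0.642
grasp_force: 30.0
```

>>> jog_arm(
  delta_pos=[
    [0.05, 0.05, -0.8],
    [0.05, 0.05, -1.4],
    [0.05, 0.05, -1.9],
    [0.05, 0.05, -2.5],
    [0.05, 0.05, -2.5],
    [0.05, 0.05, -2.5],
  ],
  turn=[0, 0, 0, 0, 0, 0],
  grip=[1, 1, 1, 1, 1, 1],
)

```text
time_s: 22.68
position: [0.5577, 0.0974, 0.097]
tcp_rot: [[0.96, -0.28, 0.001], [-0.28, -0.96, -0.0], [0.001, -0.0, -1.0]]
force: [-0.5, 0.2, 4.0]
opening: 0.641
grasp_force: 30.0
```

>>> jog_arm(
  delta_pos=[
    [0, 0, 0],
    [0, 0, 0],
    [0, 0, 0],
    [0, 0, 5],
    [0, 0, 9],
    [0, -10, 9],
    [4.7, -23, 9],
    [4.7, -23, 9],
    [4.7, -23, 9],
    [4.7, -23, 9],
    [4.7, -23, 9],
    [4.7, -23, 9],
  ],
  turn=[0, 0, 0, 0, 10, 20, 30, 40, 50, 60, 70, 80],
  grip=[0, 0, 0, 0, 0, 0, 0, 0, 0, 0, 0, 0],
)

```text
time_s: 24.18
position: [0.6043, -0.133, 0.1861]
tcp_rot: [[0.439, 0.899, -0.001], [0.899, -0.439, 0.0], [0.0, -0.001, -1.0]]
force: [0.4, -0.9, 0.5]
opening: 0.998
grasp_force: 0.0
```

>>> jog_arm(
  delta_pos=[
    [0, 0, 0],
    [0, 0, 0],
    [0, 0, 0],
    [0, 0, 0],
    [0, 0, 0],
    [0, 0, 0],
    [0, 0, 0],
    [0, 0, 0],
    [0, 0, 0],
    [0, 0, 0],
    [0, 0, 0],
  ],
  turn=[10, 20, 30, 40, 50, 60, 70, 80, 90, 101, 101],
  grip=[0, 0, 0, 0, 0, 0, 0, 0, 0, 0, 0],
)

```text
time_s: 25.55
position: [0.6044, -0.1326, 0.1863]
tcp_rot: [[-0.964, 0.266, -0.0], [0.266, 0.964, 0.0], [0.0, 0.0, -1.0]]
force: [0.1, 0.6, -0.2]
opening: 1.001
grasp_force: 0.0
```

Run:
```python
from h import *
s=capture("side");t=capture("top")
cv2.imwrite("pics/b4.png",np.clip(cv2.resize(np.hstack([s["color"][90:350,100:480],t["color"][120:380,180:560]]),(800,274))*1.2,0,255).astype('uint8'))
```

```text
(no output)
```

View pics/b4.png

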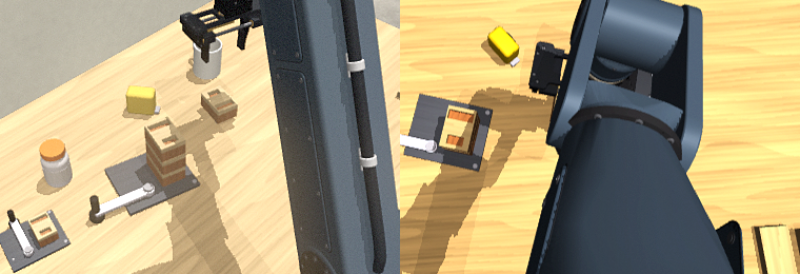

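Two risers are stacked, and A is unmoved at side pixel (307,191). Next: grip A.

>>> jog_arm(
  delta_pos=[
    [0.1, -0.05, -5],
    [0.1, -0.05, -10],
    [0.1, -0.05, -15],
    [0.1, -0.05, -16.9],
    [0.1, -0.05, -16.9],
    [0.1, -0.05, -16.9],
    [0.1, -0.05, -16.9],
    [0.1, -0.05, -16.9],
    [0.1, -0.05, -16.9],
    [0.1, -0.05, -16.9],
  ],
  turn=[0, 0, 0, 0, 0, 0, 0, 0, 0, 0],
  grip=[0, 0, 0, 0, 0, 0, 1, 1, 1, 1],
)

```text
time_s: 26.9
position: [0.6057, -0.133, 0.0179]
tcp_rot: [[-0.964, 0.264, 0.001], [0.264, 0.964, 0.0], [-0.001, 0.0, -1.0]]
force: [-0.9, 0.1, 2.7]
opening: 0.642
grasp_force: 30.0
```

>>> jog_arm(
  delta_pos=[
    [0, 0, 5],
    [0, 0, 11],
    [0, 0, 17],
    [0, 0, 19],
    [0, 0, 19],
    [0, 0, 19],
    [0, 0, 19],
    [0, 0, 19],
    [0, 0, 19],
    [0, 0, 19],
    [0, 0, 19],
    [0, 0, 19],
  ],
  turn=[0, -10, -20, -30, -40, -50, -60, -70, -80, -90, -100, -110],
  grip=[1, 1, 1, 1, 1, 1, 1, 1, 1, 1, 1, 1],
)

```text
time_s: 28.4
position: [0.6048, -0.1329, 0.2068]
tcp_rot: [[0.583, 0.813, -0.002], [0.813, -0.583, 0.001], [-0.0, -0.002, -1.0]]
force: [-0.2, 0.0, -1.3]
opening: 0.642
grasp_force: 30.0
```

>>> jog_arm(
  delta_pos=[
    [0, 0, 0],
    [0, 0, 0],
    [-4.8, 23, 0],
    [-4.8, 23, 0],
    [-4.8, 23, 0],
    [-4.8, 23, 0],
    [-4.8, 23, 0],
    [-4.8, 23, -2],
    [-4.8, 23, -3],
    [-4.8, 23, -3],
    [-4.8, 23, -3],
  ],
  turn=[-10, -20, -30, -40, -50, -60, -71, -71, -71, -71, -71],
  grip=[1, 1, 1, 1, 1, 1, 1, 1, 1, 1, 1],
)

```text
time_s: 29.78
position: [0.5578, 0.0966, 0.1778]
tcp_rot: [[0.96, -0.281, 0.001], [-0.281, -0.96, -0.0], [0.0, -0.0, -1.0]]
force: [-0.6, 0.0, -1.6]
opening: 0.64
grasp_force: 30.0
```

>>> jog_arm(
  delta_pos=[
    [0, 0.05, -1],
    [0, 0.05, -2],
    [0, 0.05, -2.6],
    [0, 0.05, -3.2],
    [0, 0.05, -3.6],
    [0, 0.05, -4.1],
    [0, 0.05, -4.1],
    [0, 0.05, -4.1],
  ],
  turn=[0, 0, 0, 0, 0, 0, 0, 0],
  grip=[1, 1, 1, 1, 1, 1, 1, 1],
)

```text
time_s: 30.78
position: [0.5577, 0.0974, 0.1378]
tcp_rot: [[0.96, -0.28, 0.001], [-0.28, -0.96, -0.0], [0.001, -0.0, -1.0]]
force: [-2.2, 0.8, 5.7]
opening: 0.644
grasp_force: 30.0
```

>>> jog_arm(
  delta_pos=[
    [0, 0, 0],
    [0, 0, 0],
    [0, 0, 0],
    [0, 0, 5],
    [0, 0, 10],
    [0, 0, 10],
  ],
  turn=[0, 0, 0, 0, 0, 0],
  grip=[0, 0, 0, 0, 0, 0],
)

```text
time_s: 31.52
position: [0.5607, 0.0974, 0.2408]
tcp_rot: [[0.96, -0.28, 0.01], [-0.28, -0.96, -0.0], [0.01, -0.003, -1.0]]
force: [-0.1, -0.5, -0.7]
opening: 0.997
grasp_force: 0.0
```

Run:
```python
from h import *
t=capture("top"); s=capture("side"); q=proj(t,[.452,-.273,.05]); print(q, read_state()["position"])
a=np.clip(t["color"]*1.4,0,255).astype('uint8'); cv2.imwrite("pics/t5.png",a)
x0,y0=int(q[0])-40,int(q[1])-40
print(x0,y0); cv2.imwrite("pics/c5.png",np.hstack([cv2.resize(a[y0:y0+80,x0:x0+80],(400,400),interpolation=cv2.INTER_CUBIC),cv2.resize(s["color"][160:300,180:320],(400,400))]))
```

```text
[410.17335741 282.45253013] [0.55730468 0.09736571 0.23667303]
370 242
```

View pics/c5.png

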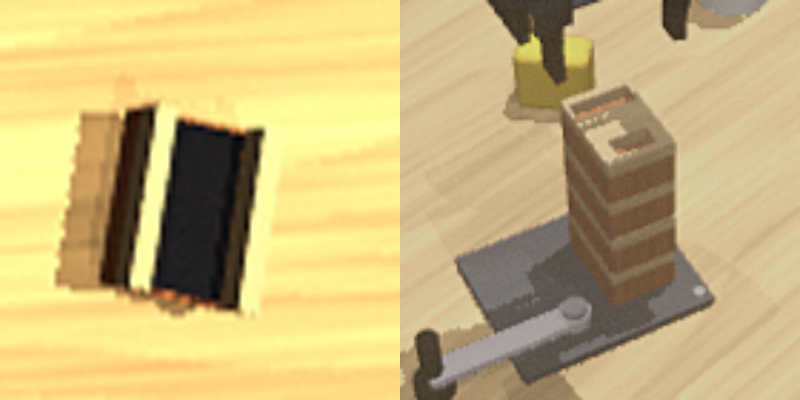

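The stack of three looks flush, and the head stands on the bench with its cheek outline centred at crop (207,209).

Run:
```python
from h import *
t=capture("top")
k=np.array([onz(t,u/5+370-.4,v/5+242-.4,.057)[:2] for u,v in[(157,103),(281,130),(258,315),(131,288)]])
print(k.round(4).tolist(),k.mean(0),[np.linalg.norm(k[i]-k[i-1]).round(4) for i in range(4)])
d=k[0]-k[3]+k[1]-k[2]; print(np.degrees(np.arctan2(d[1],d[0])), read_state()["position"])
```

```text
[[0.4966, -0.2567], [0.4813, -0.309], [0.4042, -0.2877], [0.4192, -0.235]] [ 0.45031627 -0.27209796] [np.float64(0.0804), np.float64(0.0545), np.float64(0.0799), np.float64(0.0548)]
-15.503856709810286 [0.55656306 0.09736536 0.23559195]
```

>>> jog_arm(
  delta_pos=[
    [-10.7, -36.9, 0],
    [-10.7, -36.9, 0],
    [-10.7, -36.9, 0],
    [-10.7, -36.9, 0],
    [-10.7, -36.9, 0],
    [-10.7, -36.9, -2],
    [-10.7, -36.9, -6],
    [-10.7, -36.9, -10],
    [-10.7, -36.9, -10],
    [-10.7, -36.9, -10],
  ],
  turn=[0, 0, 0, 0, 0, 0, 0, 0, 0, 0],
  grip=[0, 0, 0, 0, 0, 0, 0, 0, 0, 0],
)

```text
time_s: 32.92
position: [0.4507, -0.2715, 0.1366]
tcp_rot: [[0.96, -0.28, -0.0], [-0.28, -0.96, 0.0], [-0.0, -0.0, -1.0]]
force: [-0.8, 0.8, -0.2]
opening: 1.001
grasp_force: 0.0
```

>>> jog_arm(
  delta_pos=[
    [0, 0, -5],
    [0, 0, -10],
    [0, 0, -12.2],
    [0, 0, -12.2],
    [0, 0, -12.2],
    [0, 0, -12.2],
    [0, 0, -12.2],
    [0, 0, -12.2],
    [0, 0, -12.2],
    [0, 0, -12.2],
  ],
  turn=[0, 0, 0, 0, 0, 0, 0, 0, 0, 0],
  grip=[0, 0, 0, 0, 0, 0, 1, 1, 1, 1],
)

```text
time_s: 34.17
position: [0.4505, -0.2717, 0.0145]
tcp_rot: [[0.96, -0.281, -0.0], [-0.281, -0.96, 0.0], [-0.0, 0.0, -1.0]]
force: [-0.5, 0.8, 0.9]
opening: 0.642
grasp_force: 30.0
```

>>> jog_arm(
  delta_pos=[
    [0, 0, 5],
    [0, 0, 11],
    [0, 0, 17],
    [0, 0, 22],
    [10.7, 36.9, 22],
    [10.7, 36.9, 22],
    [10.7, 36.9, 22],
    [10.7, 36.9, 22],
    [10.7, 36.9, 22],
    [10.7, 36.9, 22],
    [10.7, 36.9, 22],
    [10.7, 36.9, 20],
  ],
  turn=[0, 0, 0, 0, 0, 0, 0, 0, 0, 0, 0, 0],
  grip=[1, 1, 1, 1, 1, 1, 1, 1, 1, 1, 1, 1],
)

```text
time_s: 35.67
position: [0.5582, 0.0982, 0.215]
tcp_rot: [[0.961, -0.278, 0.003], [-0.278, -0.961, -0.001], [0.003, -0.0, -1.0]]
force: [-0.4, -1.0, -1.9]
opening: 0.642
grasp_force: 30.0
```

>>> jog_arm(
  delta_pos=[
    [0, 0, 0],
    [0, 0, 0],
    [0, 0, 0],
  ],
  turn=[0, 0, 0],
  grip=[1, 1, 1],
)

```text
time_s: 36.05
position: [0.5579, 0.0966, 0.2152]
tcp_rot: [[0.959, -0.282, 0.001], [-0.282, -0.959, -0.0], [0.001, -0.0, -1.0]]
force: [-0.8, 0.2, -1.6]
opening: 0.642
grasp_force: 30.0
```

>>> jog_arm(
  delta_pos=[
    [0, 0.05, -1],
    [0, 0.05, -2],
    [0, 0.05, -2.6],
    [0, 0.05, -3.2],
    [0, 0.05, -3.6],
    [0, 0.05, -4.1],
    [0, 0.05, -4.1],
    [0, 0.05, -4.1],
  ],
  turn=[0, 0, 0, 0, 0, 0, 0, 0],
  grip=[1, 1, 1, 1, 1, 1, 1, 1],
)

```text
time_s: 37.05
position: [0.5578, 0.0979, 0.1745]
tcp_rot: [[0.96, -0.28, 0.001], [-0.28, -0.96, -0.0], [0.001, -0.0, -1.0]]
force: [-1.7, 0.2, 5.5]
opening: 0.644
grasp_force: 30.0
```

Seated at the expected height. Next: release and retreat.

>>> jog_arm(
  delta_pos=[
    [0, 0, 0],
    [0, 0, 0],
    [0, 0, 0],
    [0, 0, 4],
    [0, 0, 10],
    [0, 0, 12],
    [0, -25, 12],
    [0, -25, 12],
    [0, -25, 12],
    [0, -25, 12],
    [0, -25, 12],
    [0, -25, 12],
  ],
  turn=[0, 0, 0, 0, 0, 0, 0, 0, 0, 0, 0, 0],
  grip=[0, 0, 0, 0, 0, 0, 0, 0, 0, 0, 0, 0],
)

```text
time_s: 38.55
position: [0.5571, -0.152, 0.2931]
tcp_rot: [[0.96, -0.282, -0.001], [-0.282, -0.96, 0.001], [-0.001, -0.001, -1.0]]
force: [0.2, 0.3, 0.6]
opening: 0.994
grasp_force: 0.0
```

Run:
```python
from h import *
s=capture("side");t=capture("top")
cv2.imwrite("pics/f.png",np.hstack([cv2.resize(s["color"][130:300,140:310],(400,400)),cv2.resize(t["color"][130:300,130:300],(400,400))]))
```

```text
(no output)
```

View pics/f.png

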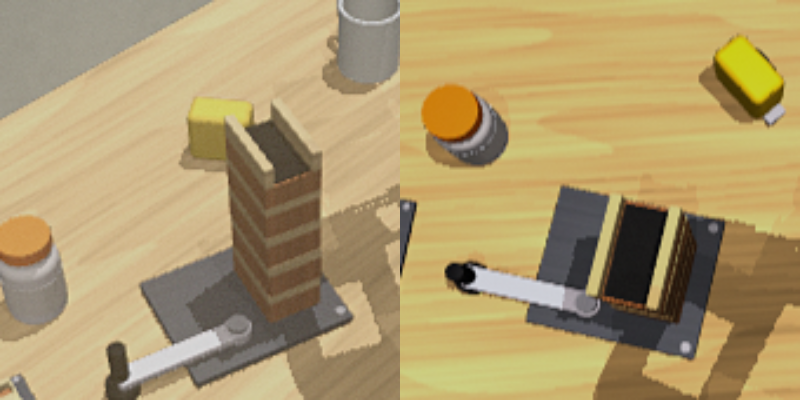

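The whole stack is flush with the head on top, the leg is out, and the bystanders are untouched. Handing in.

```bash
python3 -c "
from rig import *
print(hand_in())"
```

```text
the job is handed in; nothing more can be done
None
```

The stand is raised and the job is handed in (no verdict was returned): the leg is hard against its end stop, the three risers found are stacked flush with the saddle head seated on top, and the jar, tape measure and mug were not touched.

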